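# Load a reagent cassette into the bench analyser

### The arm

A 7-joint arm with a two-finger parallel gripper is mounted at the origin on a cart in front of the work surface, level with it; the furniture and walls round the work are solid. World frame = base frame: x ahead of the robot, y to its left, z up, the work surface at z = 0. Lengths are in m, angles in rad, forces in N, time in s.
With the tool pointing down it reaches from about 0.425 to 0.875 m from the base axis. Payload 9.9 kg.
Tool frame: the origin (TCP) lies at the very end of the fingers, on their centre line; the grasp point (between the pads) lies r.grip_depth behind it (r.grip_depth is the distance from the TCP to the grasp point, in m); z points along the fingers, y is the line along which they close (so a half turn about z gives the same grasp; the last joint's range is limited). The gripper opens to 85 mm and grips with 20 to 120 N. Pads are 22 mm wide; open, the fingers measure 114 mm over their backs; the gripper's body (76 mm by 85 mm) begins 54 mm behind the grasp point. The pads swing forward as they close: fully open they stand 13 mm farther back than shut.
Start: joints at [-1.239, 0.576, 0.025, 1.437, -0.015, 1.129, -0.057], TCP at [0.273, 0.617, 0.199] pointing down, gripper open.
Joint ranges: [-2.76, 2.76], [-0.34, 2.15], [-1.52, 1.57], [0.19, 2.46], [-1.09, 4.23], [0.17, 1.99], [-2.82, 2.82]. Speed limits (rad/s): [2.22, 2.22, 3.01, 3.01, 3.14, 3.14, 3.14].

### API

Orientations are given as a unit quaternion [w, x, y, z].
In Python, from cell import readout, viewer, finish_job, r gives the robot as it stands.
- The arm moves only by the tool arm_command, never from a script. Its argument "moves" is a list that holds one entry, the list of rows, each a list of 7 numbers: the turn, a rotation vector about the tool's x, y, z in degrees, then the shift along the tool's x, y, z in mm, then the closure, from 0 (fully open) to 1 (shut). In form: [[[wx, wy, wz, tx, ty, tz, gripper], ...]]. A call has 1 to 20 rows; each row shifts and turns the commanded pose from where the row before left it, along the tool's axes as they then stand; what a row does not reach is not made up. A row lasts 1/8 s, in which the tool goes at most 62.5 mm and 10.7 degrees, less where a joint would pass 70% of its speed; a pose out of reach is approached as far as the arm can. A call is refused whole if a number of a shift passes 62.5 or a number of a turn 10.7, either way. A call with a gripper value outside its range is refused whole. The fingers move at their own pace and stop on an object; the grip force is fixed at half the most. Time passes only in rows, so rows that do not move let the fingers close. It gives the time, the measured TCP pose, the force, the opening and the grip force at its end, in the units of the state.
- readout.get_state(): the state, without advancing time (a new reading comes with each control period).
- viewer.snapshot(name): name is "side" or "top"; returns a dict with "img" (420x560x3 uint8, blue, green, red), "fx", "fy", "cx", "cy" (pixels), "rvec" (rotation vector, rad) and "tvec" (3), from world to camera coordinates, as OpenCV has them. Camera axes: x right, y down, z forward; pixel columns grow to the right and rows downward; lengths in m; the calibration is good to about 2 mm. A picture is of the moment at which its call begins. There is no depth.
- finish_job(): hands the job in; it is judged then, once.
Trained networks look in a picture, given as the dict that the camera call returned (one of the last four; its "shot" number tells which), for a name from the list of things; names that differ only in an ending like _2 or _b are one class to them, and where a whole thing is asked for, a point or a joint stands for the part that bears it (a point fixed in the world has none). Each returns a list of dicts, best first, with "confidence" (0 to 1); they miss things now and then, are a little off and sometimes report something else, mostly with a low value. They report only what shows in the picture. A call takes as long as a camera call. They do not tell look-alikes from the thing itself.
- viewer.regions_of(picture, target): "region" (420x560 bool, what is visible of it) and "location" ([column, row] as shares, 0 to 1, of the picture: columns of its width, rows of its height, amid what is visible of it).
- viewer.place_of(picture, target): "location" ([column, row] as shares, 0 to 1, of the picture: columns of its width, rows of its height: a listed point, or the origin of a listed thing).
The state is a dict: "clock": time; "joint_positions": joint angles; "qvel": joint speeds; "effort": joint torques, N m; "tool_pos": TCP position; "tool_rot": TCP orientation; "contact_force": force on the tool from outside, world axes, zero at the start; "wrist_torque": the same for the moment, N m; "opening": opening from 0.0 (shut) to 1.0 (fully open); "finger_force": force on a finger pad.
Only numpy, scipy, OpenCV 4.12 (cv2) and the standard library are available. Lean on these libraries where they do the work, as an engineer would, in place of code of your own. Each camera call takes 0.05 s, during which the arm holds its last target. There are 200 camera calls.

### The job

Load the green-topped reagent cassette from the rack into the bench analyser: turn the lid's wing latch a quarter turn clockwise to free it, swing the lid up and back past its balance until it rests open on its own, then lower the cassette upright into the bay until it stands fully down on the bay floor. Never let the cassette drop or topple on the way; note that in the rack your fingers fit only at its narrow ends but in the bay only beside its broad faces. At the end leave the lid open, and the yellow and violet cassettes standing in their rack slots.

Things in the scene. Friction and masses are not known exactly. Their poses are not given: they have to be found in the camera images.
- analyser: White bench analyser, fixed, 174 deep x 252 wide x 106 mm high. Origin on the worktop under the centre of its cassette bay; x points from its front to its back (hinge side), y to its left, where the sloping screen panel is (y 78 to 170), z up. The bay half (y -78 to 78, front face at x = -78) is covered by the grey lid; the rim of the bay under the lid is at z = 90.
- bay_floor (a point): Centre of the bay floor, 16 mm above the worktop, where the centre of the cassette's underside belongs (top then 12 mm below the rim). Axes as the analyser's. The well is 69 mm long in x, flaring to 77 over its top 22 mm, and 124 mm wide in y. The cassette stands along x, either way round, between two ribs 20 mm high, 35 mm apart; fingers fit only beside its broad faces, not at its ends.
- lid_hinge (a point): Middle of the lid's hinge axis, 95 mm above the worktop, at x = 52 mm of the analyser; the axis lies along the analyser's y. A wall shelf hangs behind it, its underside 0.65 m above the worktop, its front edge at world x = 0.70: keep the wrist clear of it when swinging the lid back.
- lid (a joint): Lid angle, rad: 0 shut (level), grows as its front edge swings up and back; stop at 1.95 (leaning back). 0.28 to 0.43 kg, hinge nearly free: let go below about 1.55 (upright) it falls shut, beyond that it falls back to its stop and stays. The plate reaches 130 mm forward of the hinge, 156 mm wide, 10 mm thick. While the latch is locked it lifts only 1 to 2 degrees.
- lid_tab (a point): Grip point on the lid's dark pull tab, 158 mm from the hinge axis, in the lid's mid-plane. The tab is 24 mm wide (along the hinge axis), 10 mm thick and stands 42 mm out beyond the middle of the lid's front edge; this point is 28 mm out. Pinched across its width it can turn between the pads. Axes turn with the lid: -x points outward along the tab, y along the hinge axis.
- latch (a joint): Wing latch angle, rad: 0 locked, 1.57 unlocked (stop), grows clockwise seen from above; it starts between 0 and 0.2. The cam under the lid is clear of its strike from about 1.15. Stays where it is left (friction about 0.04 N m).
- latch_grip (a point): On the latch's axis, 23 mm above the lid's top face, 50 mm in front of the bay's centre. The black wing is 38 mm long, 11 mm thick, its top 9 mm above this point, its foot a disc 26 mm across on the lid. Locked, it points front to back; unlocked, along the lid's front edge. This point's x runs along the wing and turns with it.
- rack: Dark grey bench rack, fixed, 80 mm (x) by 116 mm (y). Origin on the worktop under its centre. Three slots along its y, 35 mm apart, floor 6 mm above the worktop, dividers to 34 mm, end lips to 13 mm. The cassettes' narrow ends are free above the lips; the gap between neighbours is only 7 mm. The worktop between rack and analyser, round world x 0.48, y -0.12, is always clear.
- cassette_green: White rigid cassette with a green top part (the upper 18 mm), 62 mm long (x), 28 mm thick (y), 62 mm high (z), 0.1 to 0.2 kg; origin at the centre of its underside. It is the one to load; it starts in any of the three slots, its long side along the rack's x.
- cassette_yellow: The same cassette with a yellow top, to stay in its slot.
- cassette_violet: The same cassette with a violet top, to stay in its slot.
Not all that is in view belongs to the job. Leave any pink look-alike of the cassette_green alone.

How it is judged:
On the way, in this order (a step that is already met when the one before it is completed fails the run):
1. the wing latch is turned to unlocked (joint latch above 1.2 rad) (value of joint latch above 1.2 rad), for 0.2 s.
2. the lid rests open on its own, beyond 1.8 rad and untouched by the fingers, for half a second (value of joint lid above 1.8 rad and contact force between lid and the fingers below 0.05 N), for 0.5 s.
At the end, for the whole second after the job is handed in: Lid resting open by itself beyond 1.8 rad; green cassette released, at rest, upright within 0.06 rad, its underside within 3 mm of the bay floor and 6 mm of its centre, long side along the bay (0.2 rad); yellow and violet cassettes upright in their slots, within 8 mm of their start (value of joint lid above 1.8 rad and horizontal distance between cassette_green and bay_floor below 0.006 m and z of cassette_green in the frame of bay_floor between -0.003 and 0.003 m and angle between cassette_green's own z axis and vertical below 0.06 rad and angle between the x axis of cassette_green and the x axis of analyser, either way round below 0.2 rad and linear speed of cassette_green below 0.02 m/s and contact force between cassette_green and the fingers below 0.05 N and distance of each of cassette_yellow, cassette_violet from where it was at the start of the episode below 0.008 m and angle between each of cassette_yellow, cassette_violet's own z axis and vertical below 0.1 rad); the robot touches nothing.
It fails at once if the green cassette is dropped or toppled (moves faster than 0.45 m/s, a fall of 10 mm, while the fingers do not touch it) (linear speed of cassette_green above 0.45 m/s and contact force between cassette_green and the fingers below 0.05 N).
It fails at once if the yellow cassette is pulled out or knocked over (distance of cassette_yellow from where it was at the start of the episode above 0.03 m or angle between cassette_yellow's own z axis and vertical above 0.4 rad).
It fails at once if the violet cassette is pulled out or knocked over (distance of cassette_violet from where it was at the start of the episode above 0.03 m or angle between cassette_violet's own z axis and vertical above 0.4 rad).
It also fails if it takes over 66 s, if anything falls off the work surface, if the arm or the gripper's body presses on something with over 40 N, if the wrist force passes 120 N, or if a joint passes its speed limit or range.

## Working session

There is one attempt and no reset: what is moved stays moved. The work goes in short steps, Python scripts to look and compute and a tool call to move; the robot and the scene stay as the last step left them, time stands still between calls to the robot, and variables do not carry over. Pictures are saved under pics/ and viewed, at most 10 in all, crops included, and the job is handed in when it is done.

Besides the shell and the picture viewer there is one more tool, called after "Emit:" as name(argument=value, ...) on one line, values as JSON. arm_command: Moves the arm, as the interface text tells. Its arguments: {"type":"object","properties":{"moves":{"type":"array"}},"required":["moves"]}

```bash
mkdir -p pics; ls; cat > h.py <<'E'
import numpy as np, cv2
from cell import readout, viewer, finish_job, r
from scipy.spatial.transform import Rotation as R
def cam(s):
    Rm=cv2.Rodrigues(np.array(s["rvec"],float))[0]; t=np.array(s["tvec"],float).ravel(); return Rm,t
def ray(s,px):
    Rm,t=cam(s); d=Rm.T@np.array([(px[0]-s["cx"])/s["fx"],(px[1]-s["cy"])/s["fy"],1.]); return -Rm.T@t,d
def onz(s,px,z):
    c,d=ray(s,px); return c+d*(z-c[2])/d[2]
def tri(obs):
    A=np.zeros((3,3));b=np.zeros(3)
    for s,px in obs:
        c,d=ray(s,px); d=d/np.linalg.norm(d); P=np.eye(3)-np.outer(d,d); A+=P;b+=P@c
    return np.linalg.solve(A,b)
def proj(s,p):
    return cv2.projectPoints(np.array(p,float).reshape(-1,3),np.array(s["rvec"],float),np.array(s["tvec"],float),np.array([[s["fx"],0,s["cx"]],[0,s["fy"],s["cy"]],[0,0,1.]]),None)[0].reshape(-1,2)
def px(l): return np.array(l)*[560,420]
E
python3 - <<'E'
from h import *
np.set_printoptions(precision=4,suppress=True)
ss={n:viewer.snapshot(n) for n in("side","top")}
for n,s in ss.items():
    cv2.imwrite(f"pics/{n}0.png",s["img"]); print(n,s["fx"],ray(s,(280,210)))
for t in ["analyser","bay_floor","lid_hinge","lid_tab","latch_grip","rack","cassette_green","cassette_yellow","cassette_violet"]:
    o={}
    for n,s in ss.items():
        l=viewer.place_of(s,t); o[n]=l
        print(t,n,[(px(d["location"]).round(1),round(d["confidence"],2)) for d in l[:4]])
    if o["side"] and o["top"]: print("   tri",tri([(ss[n],px(o[n][0]["location"])) for n in o]))
st=readout.get_state(); print(st["tool_pos"],st["tool_rot"],r.grip_depth)
E
```

```text
pics
side 441.8666328751986 (array([0.4867, 0.6178, 0.798 ]), array([ 0.0451, -0.745 , -0.6657]))
top 416.80832019283133 (array([ 0.4054, -0.184 ,  1.1829]), array([ 0.0991, -0.0062, -0.9951]))
analyser side [(array([271., 314.]), 0.73)]
analyser top [(array([194.8, 204.8]), 0.69)]
   tri [ 0.5411  0.0531 -0.0094]
bay_floor side []
bay_floor top []
lid_hinge side [(array([241.3, 283.4]), 0.97)]
lid_hinge top [(array([188.8, 178.3]), 0.73)]
   tri [0.6009 0.0505 0.0868]
lid_tab side [(array([324.1, 289.1]), 0.88), (array([295.3, 181.1]), 0.33)]
lid_tab top [(array([184.8, 240.7]), 0.73)]
   tri [0.4344 0.0585 0.0917]
latch_grip side [(array([294.4, 274.9]), 0.78)]
latch_grip top [(array([185.3, 221.2]), 0.66)]
   tri [0.4889 0.0509 0.121 ]
rack side [(array([293.3, 191.3]), 0.92)]
rack top [(array([337.7, 215.5]), 0.69), (array([338.9, 217.8]), 0.52)]
   tri [ 0.5066 -0.3555  0.0014]
cassette_green side [(array([286.4, 159.8]), 0.83), (array([296.5, 198.2]), 0.65), (array([318.1, 170.4]), 0.63)]
cassette_green top [(array([328. , 216.9]), 0.85), (array([383.5, 244.1]), 0.57), (array([384.3, 209.3]), 0.55), (array([182.7, 222.4]), 0.44)]
   tri [ 0.5087 -0.3114  0.1392]
cassette_yellow side [(array([291.8, 188.2]), 0.54)]
cassette_yellow top [(array([338.8, 217. ]), 0.69)]
   tri [ 0.5063 -0.3575  0.0103]
cassette_violet side [(array([293.5, 183.1]), 0.65)]
cassette_violet top [(array([354.1, 216.3]), 0.75), (array([336.7, 215.3]), 0.75)]
   tri [ 0.5061 -0.404  -0.0074]
[0.2726 0.6175 0.1987] [-0.      0.2064  0.9785 -0.    ] 0.0187
```

View pics/side0.png

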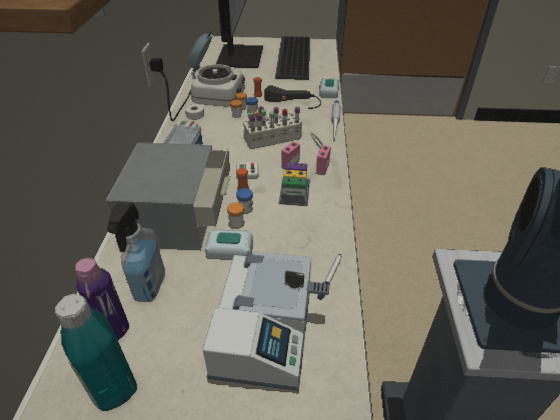

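View pics/top0.png

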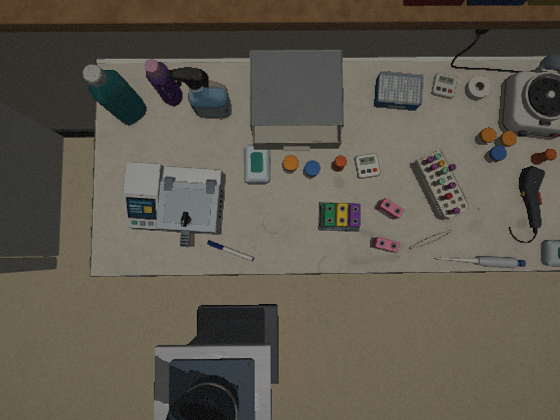

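The picture shows three green candidates. At top px (328,217) there is a green-topped cassette in the rack's leftmost slot. The two pink look-alikes lie at (390,208) and (386,244). Only the first has a green top and stands in the rack, so it fits the description. Next I'll fit the poses and confirm them in an enlarged crop.

```bash
cat > fit.py <<'E'
from h import *
from scipy.optimize import least_squares
np.set_printoptions(precision=4,suppress=True)
ss={n:viewer.snapshot(n) for n in("side","top")}
def fit(pts,x0):
    obs=[]
    for t,p in pts.items():
        for n,s in ss.items():
            l=viewer.place_of(s,t)
            if l and l[0]["confidence"]>.5: obs.append((n,t,np.array(p),px(l[0]["location"])))
    def W(q,p): c,s_=np.cos(q[2]),np.sin(q[2]); return [q[0]+c*p[0]-s_*p[1],q[1]+s_*p[0]+c*p[1],p[2]]
    f=lambda q: np.concatenate([proj(ss[n],W(q,p))[0]-u for n,t,p,u in obs])
    o=least_squares(f,x0,loss="soft_l1"); 
    for (n,t,p,u),e in zip(obs,f(o.x).reshape(-1,2)): print(n,t,e)
    return o.x,W
qa,W=fit({"analyser":[0,0,0],"lid_hinge":[.052,0,.095],"lid_tab":[-.106,0,.095],"latch_grip":[-.05,0,.123]},[.54,.05,0]); print("A",qa)
qr,_=fit({"rack":[0,0,0],"cassette_green":[0,.035,.006],"cassette_yellow":[0,0,.006],"cassette_violet":[0,-.035,.006]},[.507,-.355,0]); print("R",qr)
ims=[]
for n,c,sz in(("top",(110,150,280,110),0),("side",(190,140,160,250),0)):
    s=ss[n]; k=4 if n=="top" else 3; k=2.85 if n=="top" else 2.4
    big=cv2.resize(s["img"],None,fx=k,fy=k,interpolation=cv2.INTER_CUBIC)
    def poly(q,P,col): cv2.polylines(big,[((proj(s,[W(q,p) for p in P])+.5)*k-.5).astype(int)],True,col,1)
    poly(qa,[[-.078,-.078,.1],[.052,-.078,.1],[.052,.078,.1],[-.078,.078,.1]],(0,0,255))
    poly(qa,[[-.12,-.012,.095],[-.078,-.012,.095],[-.078,.012,.095],[-.12,.012,.095]],(0,0,255))
    poly(qa,[[-.078,-.078,0],[-.078,.17,0]],(255,0,255))
    for y in(.035,0,-.035): poly(qr,[[-.031,y-.014,.068],[.031,y-.014,.068],[.031,y+.014,.068],[-.031,y+.014,.068]],(0,0,255))
    x,y,w,h_=[int(v*k) for v in c]; cv2.imwrite(f"pics/{n}1.png",big[y:y+h_,x:x+w])
    np.savez("pose.npz",qa=qa,qr=qr)
E
python3 fit.py
```

```text
side analyser [ 0.8076 -0.1493]
top analyser [ 0.0961 -0.4027]
side lid_hinge [ 0.0862 -0.6037]
top lid_hinge [-2.9344  2.5931]
side lid_tab [-1.3519 -0.4898]
top lid_tab [-1.7358  2.3011]
side latch_grip [-0.3139 -0.2122]
top latch_grip [ 0.3127 -1.4684]
A [ 0.5409  0.0562 -0.0265]
side rack [-1.4254 -3.1141]
side cassette_green [-0.7891  0.7386]
top cassette_green [-56.4233   6.2642]
side cassette_yellow [ 0.807  -1.1362]
top cassette_yellow [ 1.3673 -0.5987]
side cassette_violet [2.3092 0.0844]
top cassette_violet [-0.4879 -0.5737]
R [ 0.5035 -0.3596 -0.0377]
```

View pics/top1.png

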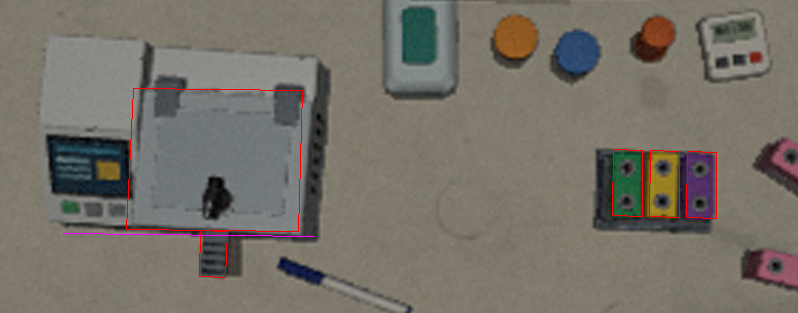

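View pics/side1.png

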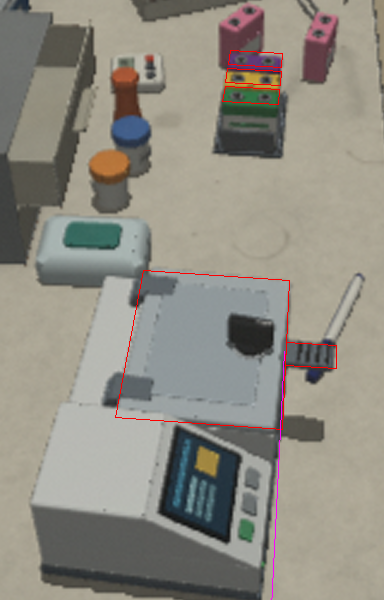

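```bash
cat > fit2.py <<'E'
from h import *
from scipy.optimize import minimize
np.set_printoptions(precision=4,suppress=True)
P=np.load("pose.npz"); qa,qr=P["qa"],P["qr"]
ss={n:viewer.snapshot(n) for n in("side","top")}
def W(q,p): c,s_=np.cos(q[2]),np.sin(q[2]); return [q[0]+c*p[0]-s_*p[1],q[1]+s_*p[0]+c*p[1],p[2]]
def box(x0,x1,y0,y1,z0,z1): return [[x,y,z] for x in(x0,x1) for y in(y0,y1) for z in(z0,z1)]
def render(s,q,boxes,k=4):
    m=np.zeros((420*k,560*k),np.uint8)
    for b in boxes:
        h=cv2.convexHull(((proj(s,[W(q,p) for p in b])+.5)*k-.5).astype(np.float32)); cv2.fillConvexPoly(m,(h*16).round().astype(np.int32),255,shift=4)
    return cv2.resize(m,(560,420),interpolation=cv2.INTER_AREA)/255.
def fit(q0,items,name):
    M=[]
    for t,b in items:
        for n,s in ss.items():
            l=viewer.regions_of(s,t); 
            if l: M.append((n,b,l[0]["region"].astype(float))); print(t,n,round(l[0]["confidence"],2),l[0]["region"].sum(),render(s,q0,b).sum())
    f=lambda q:sum(np.abs(render(ss[n],q,b)-m).sum()/m.sum() for n,b,m in M)
    o=minimize(f,q0,method="Nelder-Mead",options=dict(initial_simplex=[q0,q0+[.006,0,0],q0+[0,.006,0],q0+[0,0,-.08]],xatol=1e-4)); print(name,q0,f(q0),o.x,o.fun)
    return o.x
lid=[box(-.078,.052,-.078,.078,.09,.1),box(-.12,-.078,-.012,.012,.09,.1),box(-.069,-.031,-.0055,.0055,.1,.132)]
qa2=fit(qa,[("lid",lid)],"A")
cas=lambda y:[box(-.031,.031,y-.014,y+.014,.006,.068)]
top=viewer
qr2=fit(qr,[("cassette_green",cas(.035)),("cassette_yellow",cas(0)),("cassette_violet",cas(-.035))],"R")
# front edge of lid & hue-based yaw in top
s=ss["top"]; g=cv2.createLineSegmentDetector().detect(cv2.cvtColor(cv2.resize(s["img"],None,fx=3,fy=3,interpolation=cv2.INTER_CUBIC),cv2.COLOR_BGR2GRAY))[0][:,0]/3
for l in g:
    if 120<l[0]<230 and 160<l[1]<245 and 120<l[2]<230 and np.hypot(*(l[2:]-l[:2]))>20:
        a,b=onz(s,l[:2],.1),onz(s,l[2:],.1); d=b-a; yaw=(np.arctan2(d[1],d[0])+np.pi/4)%(np.pi/2)-np.pi/4; print(l,a[:2],b[:2],"yaw",yaw)
np.savez("pose2.npz",qa=qa2,qr=qr2)
E
python3 fit2.py
```

```text
lid side 0.89 4175 4586.780392156862
lid top 0.66 3014 3205.1921568627454
A [ 0.5409  0.0562 -0.0265] 0.2742901578084317 [ 0.5424  0.0492 -0.0805] 0.1604853156406263
cassette_green side 0.83 316 566.5960784313725
cassette_green top 0.91 330 315.8862745098039
cassette_yellow side 0.57 151 545.9843137254902
cassette_yellow top 0.69 323 331.35686274509806
cassette_violet side 0.59 4175 525.3137254901961
cassette_violet top 0.38 274 345.7019607843137
R [ 0.5035 -0.3596 -0.0377] 10.889387269220128 [ 0.5043 -0.3578  0.0147] 10.819584473816741
[125.9948 196.6881 155.1593 198.8013] [0.5528 0.2107] [0.5464 0.1348] yaw -0.08431311914338857
[127.7367 217.2473 125.7425 197.2384] [0.4989 0.2049] [0.5513 0.2113] yaw 0.1218377768980603
[208.2663 239.6833 228.8752 247.5106] [ 0.4382 -0.0041] [ 0.4173 -0.0574] yaw -0.373100122954503
[156.079  219.6888 128.5116 217.7103] [0.4917 0.1314] [0.4977 0.2029] yaw -0.0837869136022169
[154.782  228.2869 179.8173 229.7773] [0.4694 0.1344] [0.4647 0.0696] yaw -0.07167093342979225
[176.412  231.7984 134.3588 229.2229] [0.4596 0.0784] [0.4676 0.1871] yaw -0.07339882661569996
[189.3823 230.4992 209.3873 231.6647] [0.4625 0.0449] [ 0.4589 -0.0069] yaw -0.07040508535427215
[157.0218 199.8041 158.8202 178.4949] [0.5437 0.1299] [0.5999 0.1261] yaw -0.06666299465059944
[221.0687 234.7465 194.7381 233.2077] [ 0.4505 -0.0372] [0.4553 0.031 ] yaw -0.07061172656513337
[215.2209 232.2293 216.8367 210.9754] [ 0.4572 -0.022 ] [ 0.5126 -0.026 ] yaw -0.07272331824914091
[150.6575 202.2484 130.1959 200.8008] [0.5374 0.1463] [0.5418 0.1995] yaw -0.08262967036550073
[206.0744 169.2764 178.1116 167.5023] [0.6232 0.0025] [0.6287 0.076 ] yaw -0.07495875420507758
```

Side and top crops: the outlines fit. The green cassette is confirmed in the rack's leftmost slot, at about (626,185) in the top crop. The analyser yaw comes out at about -0.075 from its edges. Next I'll plan the move above the latch.

```bash
cat >> h.py <<'E'
QA=np.array([.5415,.0495,-.075])
def WA(p): c,s_=np.cos(QA[2]),np.sin(QA[2]); return np.array([QA[0]+c*p[0]-s_*p[1],QA[1]+s_*p[0]+c*p[1],p[2]])
def Rt(az,tilt=0):
    "tool y at azimuth az(deg); tilt: tool z leans from down toward +(y rotated -90)"
    a=np.radians(az); y=np.array([np.cos(a),np.sin(a),0]); t=np.radians(tilt); f=np.array([y[1],-y[0],0])
    z=np.sin(t)*f-np.cos(t)*np.array([0,0,1]); return R.from_matrix(np.c_[np.cross(y,z),y,z])
def cur():
    s=readout.get_state(); w,x,y,z=s["tool_rot"]; return np.array(s["tool_pos"]),R.from_quat([x,y,z,w]),s
def need(pos,rot,n=1,tgt=None):
    p,q,s=cur(); rv=(q.inv()*rot).as_rotvec(degrees=True); d=(np.array(pos)-p)/n; out=[]
    for i in range(n):
        Ri=q*R.from_rotvec(rv*i/n,degrees=True); out.append(np.r_[rv/n,Ri.inv().apply(d)*1000].round(1).tolist())
    print("at",p.round(4),"F",np.round(s["contact_force"],1),"open",round(s["opening"],3),"j7",round(s["joint_positions"][6],2),"t",s["clock"])
    for o in out: print(o)
E
python3 - <<'E'
from h import *
g=WA([-.05,0,0]); print(g)
need([g[0],g[1],.2],Rt(np.degrees(np.pi/2-.075)),16)
E
```

```text
[0.49164056 0.05324649 0.        ]
at [0.2726 0.6175 0.1987] F [-0.3 -0.3 -0.1] open 1.0 j7 -0.06 t 2.4
[-0.0, -0.0, -1.2, -26.8, -26.7, -0.1]
[-0.0, -0.0, -1.2, -26.2, -27.3, -0.1]
[-0.0, -0.0, -1.2, -25.6, -27.8, -0.1]
[-0.0, -0.0, -1.2, -25.0, -28.4, -0.1]
[-0.0, -0.0, -1.2, -24.4, -28.9, -0.1]
[-0.0, -0.0, -1.2, -23.8, -29.4, -0.1]
[-0.0, -0.0, -1.2, -23.1, -29.9, -0.1]
[-0.0, -0.0, -1.2, -22.5, -30.4, -0.1]
[-0.0, -0.0, -1.2, -21.8, -30.9, -0.1]
[-0.0, -0.0, -1.2, -21.2, -31.3, -0.1]
[-0.0, -0.0, -1.2, -20.5, -31.8, -0.1]
[-0.0, -0.0, -1.2, -19.8, -32.2, -0.1]
[-0.0, -0.0, -1.2, -19.1, -32.6, -0.1]
[-0.0, -0.0, -1.2, -18.4, -33.0, -0.1]
[-0.0, -0.0, -1.2, -17.7, -33.4, -0.1]
[-0.0, -0.0, -1.2, -17.0, -33.8, -0.1]
```

Emit:
arm_command(moves=[[[0, 0, -1.2, -26.5, -27, 0, 0.5], [0, 0, -1.2, -26, -27.5, 0, 0.5], [0, 0, -1.2, -25.5, -28, 0, 0.5], [0, 0, -1.2, -25, -28.5, 0, 0.5], [0, 0, -1.2, -24.5, -29, 0, 0.5], [0, 0, -1.2, -24, -29.5, 0, 0.5], [0, 0, -1.2, -23, -30, 0, 0.5], [0, 0, -1.2, -22.5, -30.5, 0, 0.5], [0, 0, -1.2, -22, -31, 0, 0.5], [0, 0, -1.2, -21, -31.5, 0, 0.5], [0, 0, -1.2, -20.5, -32, 0, 0.5], [0, 0, -1.2, -20, -32, 0, 0.5], [0, 0, -1.2, -19, -32.5, 0, 0.5], [0, 0, -1.2, -18.5, -33, 0, 0.5], [0, 0, -1.2, -17.5, -33.5, 0, 0.5], [0, 0, -1.2, -17, -34, 0, 0.5], [0, 0, 0, 0, 0, 0, 0.5]]])

```text
clock: 4.53
tool_pos: [0.49, 0.0483, 0.1989]
tool_rot: [0.0, 0.043, 0.999, -0.001]
contact_force: [0.8, 0.6, -0.3]
opening: 0.5
finger_force: 0.0
```

```bash
cat > wing.py <<'E'
from h import *
from scipy.optimize import minimize
np.set_printoptions(precision=4,suppress=True)
ss={n:viewer.snapshot(n) for n in("side","top")}
im={n:cv2.imread(f"pics/{n}0.png") for n in ss}
def render(s,hulls,k=6):
    m=np.zeros((420*k,560*k),np.uint8)
    for b in hulls:
        h=cv2.convexHull(((proj(s,b)+.5)*k-.5).astype(np.float32)); cv2.fillConvexPoly(m,(h*16).round().astype(np.int32),255,shift=4)
    return cv2.resize(m,(560,420),interpolation=cv2.INTER_AREA)/255.
def model(s,q):
    a=QA[2]-q[2]; c,sn=np.cos(a),np.sin(a)
    wing=[[q[0]+c*x-sn*y,q[1]+sn*x+c*y,z] for x in(-.019,.019) for y in(-.0055,.0055) for z in(.103,.132)]
    disc=[[q[0]+.013*np.cos(t),q[1]+.013*np.sin(t),z] for t in np.linspace(0,6.28,24) for z in(.1,.105)]
    return render(s,[wing,disc])
M={}
for n,(x,y,w,h) in {"side":(270,262,45,34),"top":(170,205,30,24)}.items():
    g=cv2.cvtColor(im[n],cv2.COLOR_BGR2GRAY).astype(float); bg=np.median(g[y:y+h,x:x+w]); m=np.zeros_like(g); m[y:y+h,x:x+w]=np.clip((bg-g[y:y+h,x:x+w])/(bg-20),0,1); m[m<.15]=0; M[n]=m
    print(n,bg,m.sum(),model(ss[n],[.4916,.0532,.1]).sum())
for use in (["side"],["top"],["side","top"]):
    f=lambda q:sum(np.abs(model(ss[n],q)-M[n]).sum()/M[n].sum() for n in use)
    best=min((minimize(f,[.4916,.0532,a],method="Nelder-Mead",options=dict(initial_simplex=[[.4916,.0532,a],[.497,.0532,a],[.4916,.059,a],[.4916,.0532,a+.15]])) for a in(0,.15)),key=lambda o:o.fun); print(use,best.x,best.fun)
E
python3 wing.py
```

```text
side 150.0 286.0 316.03921568627453
top 117.0 103.5463917525773 130.90980392156862
['side'] [0.4928 0.057  0.1155] 0.48762775685852605
['top'] [0.4914 0.0541 0.1559] 0.2779530848579974
['side', 'top'] [0.4922 0.0543 0.0822] 0.8065796560801346
```

```bash
python3 - <<'E'
from h import *
need([.492,.0545,.108],Rt(80.5),4)
E
```

```text
at [0.4891 0.0516 0.1987] F [ 0.3  0.5 -0.8] open 0.499 j7 1.33 t 4.625
[0.0, -0.0, 1.2, -0.7, 0.8, 22.7]
[0.0, -0.0, 1.2, -0.6, 0.8, 22.7]
[0.0, -0.0, 1.2, -0.6, 0.8, 22.7]
[0.0, -0.0, 1.2, -0.6, 0.8, 22.7]
```

Emit:
arm_command(moves=[[[0, 0, 1.2, -0.7, 0.8, 22.5, 0.5], [0, 0, 1.2, -0.7, 0.8, 22.5, 0.5], [0, 0, 1.2, -0.7, 0.8, 22.5, 0.5], [0, 0, 1.2, -0.6, 0.8, 22.5, 0.5], [0, 0, 0, 0, 0, 0, 0.5], [0, 0, 0, 0, 0, 0, 0.5], [0, 0, 0, 0, 0, 0, 1], [0, 0, 0, 0, 0, 0, 1], [0, 0, 0, 0, 0, 0, 1], [0, 0, 0, 0, 0, 0, 1]]])

```text
clock: 5.88
tool_pos: [0.4923, 0.0543, 0.1088]
tool_rot: [0.0, 0.082, 0.997, 0.0]
contact_force: [0.5, -0.1, -1.2]
opening: 0.0
finger_force: 0.0
```

```bash
python3 - <<'E'
from h import *
p,q,s=cur(); print(p,s["opening"],s["finger_force"],s["contact_force"])
a=viewer.snapshot("side"); b=viewer.snapshot("top")
for n,s,(x,y,w,h) in(("s",a,(210,220,150,110)),("t",b,(120,150,120,110))):
    print(proj(s,p)-[x,y]); globals()["i"+n]=cv2.resize(s["img"][y:y+h,x:x+w],None,fx=360/h,fy=360/h,interpolation=cv2.INTER_CUBIC)
im=np.hstack([is_ if 0 else globals()["is"],globals()["it"]]); im=im[:,:]; k=800/im.shape[1]; cv2.imwrite("pics/c2.png",cv2.resize(im,None,fx=k,fy=k))
E
```

```text
[0.49225777 0.05429508 0.10883068] 0.00037091344949242554 0.0 [ 0.4644685  -0.06909254 -1.20569047]
[[84.30666323 60.38922758]]
[[65.1070513  68.84494078]]
```

View pics/c2.png

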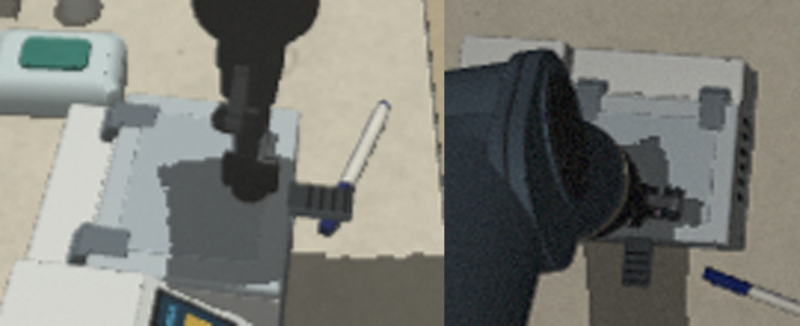

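The picture is unclear. The fingers read as shut with no grip, at side-crop px (250,175). I'll raise the arm and compare the dark regions numerically before using another view.

```bash
python3 - <<'E'
from h import *
a=viewer.snapshot("side"); b=viewer.snapshot("top"); o=[]
p=cur()[0]
for s,(x,y,w,h) in((a,(255,235,70,70)),(b,(160,195,70,70))):
    c=s["img"][y:y+h,x:x+w].astype(float)/255; c=(255*c**.45).astype(np.uint8); c=cv2.resize(c,(400,400),interpolation=cv2.INTER_CUBIC)
    for z in(0,.03):
        u=(proj(s,p+[0,0,z])[0]-[x,y]+.5)*400/70; cv2.circle(c,tuple(u.astype(int)),2,(0,0,255),-1)
    # expected wing
    g=[[.492+dx,.0545+dy,z] for dx,dy in((-.019,0),(.019,0)) for z in(.132,)]
    for v in proj(s,g): cv2.circle(c,tuple(((v-[x,y]+.5)*400/70).astype(int)),3,(0,255,0),1)
    o.append(c)
    for d in viewer.place_of(s,"latch_grip")[:2]: print(px(d["location"]),d["confidence"],onz(s,px(d["location"]),.123))
cv2.imwrite("pics/c3.png",np.hstack(o))
E
```

```text
[295.68  275.688] 0.55 [0.48988515 0.05397797 0.123     ]
[180.992 217.392] 0.59 [0.49494434 0.06163647 0.123     ]
```

View pics/c3.png

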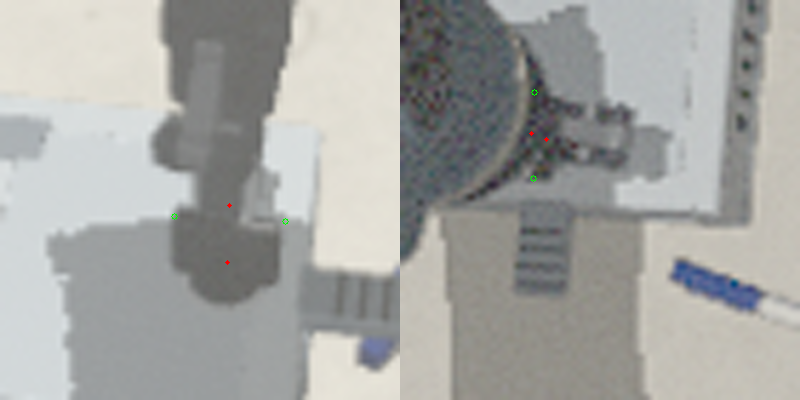

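```bash
python3 - <<'E'
from h import *
a=viewer.snapshot("side"); b=viewer.snapshot("top"); cv2.imwrite("pics/sh_s.png",a["img"]); cv2.imwrite("pics/sh_t.png",b["img"])
E
```

Emit:
arm_command(moves=[[[0, 0, 0, 0, 0, 0, 0.5], [0, 0, 0, 0, 0, 0, 0.5], [0, 0, 0, 0, 0, 0, 0.5]]])

```text
clock: 6.65
tool_pos: [0.4922, 0.0543, 0.1087]
tool_rot: [-0.0, 0.082, 0.997, -0.0]
contact_force: [-0.3, 1.0, 0.3]
opening: 0.502
finger_force: 0.0
```

```bash
python3 - <<'E'
from h import *
a=viewer.snapshot("side"); b=viewer.snapshot("top"); o=[]
p=cur()[0]
for s,f,(x,y,w,h) in((a,"sh_s",(255,235,70,70)),(b,"sh_t",(160,195,70,70))):
    old=cv2.imread(f"pics/{f}.png")
    d=cv2.absdiff(old,s["img"]).max(2)[y:y+h,x:x+w]; print((d>25).sum())
    c=s["img"][y:y+h,x:x+w].astype(float)/255; c=(255*c**.45).astype(np.uint8); c[d>25,2]=255; c=cv2.resize(c,(400,400),interpolation=cv2.INTER_NEAREST)
    o.append(c)
print(readout.get_state()["opening"])
cv2.imwrite("pics/c4.png",np.hstack(o))
E
```

```text
188
82
0.5025890583968847
```

View pics/c4.png

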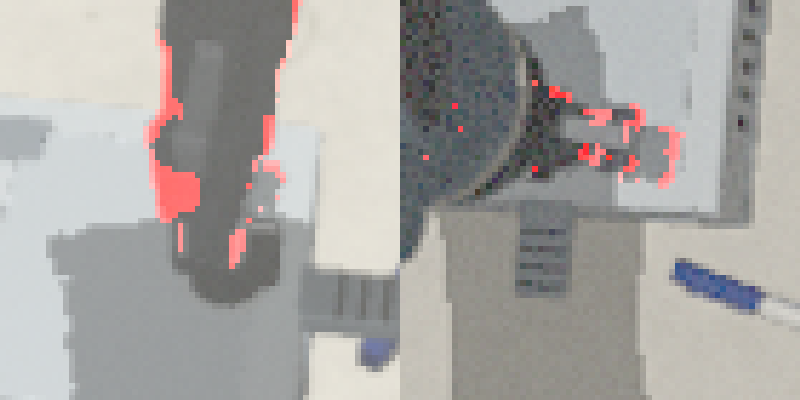

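The fingers moved only a few pixels between shut and half open, and the wing seems to lie between them at side-crop px (225,250). The opening reading may not be reliable. I'll close again and try a turn.

Emit:
arm_command(moves=[[[0, 0, 0, 0, 0, 0, 1], [0, 0, 0, 0, 0, 0, 1], [0, 0, 0, 0, 0, 0, 1], [0, 0, 0, 0, 0, 0, 1], [0, 0, 7, 0, 0, 0, 1], [0, 0, 7, 0, 0, 0, 1], [0, 0, 7, 0, 0, 0, 1], [0, 0, 0, 0, 0, 0, 1]]])

```text
clock: 7.75
tool_pos: [0.4922, 0.0544, 0.1087]
tool_rot: [-0.0, 0.262, 0.965, -0.0]
contact_force: [0.7, 0.1, 0.3]
opening: -0.0
finger_force: 0.0
```

```bash
python3 - <<'E'
from h import *
p,q,s=cur(); print(p,s["contact_force"],s["wrist_torque"],s["finger_force"],s["opening"])
a=viewer.snapshot("side"); c=a["img"][235:305,255:325].astype(float)/255; c=cv2.resize((255*c**.45).astype(np.uint8),(400,400),interpolation=cv2.INTER_CUBIC)
o=cv2.imread("pics/sh_s.png")[235:305,255:325].astype(float)/255; o=cv2.resize((255*o**.45).astype(np.uint8),(400,400),interpolation=cv2.INTER_CUBIC)
cv2.imwrite("pics/c5.png",np.hstack([o,c]))
E
```

```text
[0.49216476 0.05443217 0.10866482] [0.68804748 0.12090401 0.32282313] [-0.02146772 -0.02769777 -0.02902049] 0.0 -0.00013012137096648496
```

View pics/c5.png

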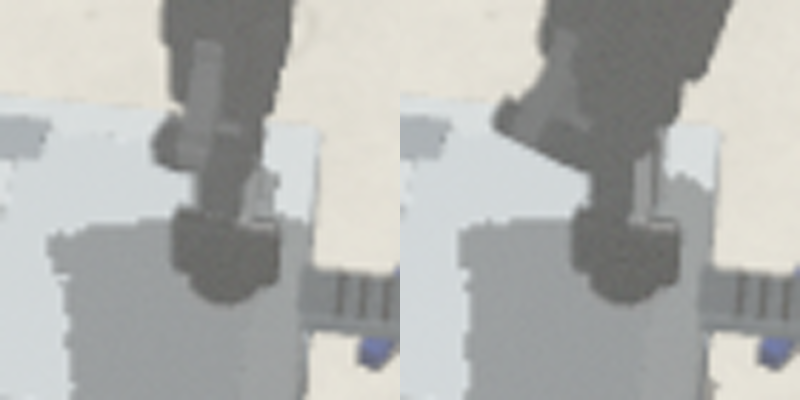

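In the picture the wing stays put, and the shut fingertips end just at its top edge (crop row about 222). So the tips appear to be higher than reported. I'll probe down gently with the fingers shut.

Emit:
arm_command(moves=[[[0, 0, 0, 0, 0, 2, 1], [0, 0, 0, 0, 0, 2, 1], [0, 0, 0, 0, 0, 0, 1]]])

```text
clock: 8.18
tool_pos: [0.4921, 0.0542, 0.1045]
tool_rot: [-0.0, 0.262, 0.965, -0.0]
contact_force: [-1.0, 0.5, -0.4]
opening: 0.001
finger_force: 0.0
```

Emit:
arm_command(moves=[[[0, 0, 0, 0, 0, 2, 1], [0, 0, 0, 0, 0, 0, 1], [0, 0, 0, 0, 0, 1.5, 1], [0, 0, 0, 0, 0, 0, 1]]])

```text
clock: 8.68
tool_pos: [0.4922, 0.0543, 0.1011]
tool_rot: [-0.0, 0.262, 0.965, -0.0]
contact_force: [-0.2, 0.1, 0.3]
opening: 0.003
finger_force: 0.0
```

Emit:
arm_command(moves=[[[0, 0, 0, 0, 0, 2, 1], [0, 0, 0, 0, 0, 2, 1], [0, 0, 0, 0, 0, 0, 1]]])

```text
clock: 9.05
tool_pos: [0.4926, 0.0544, 0.0991]
tool_rot: [0.001, 0.263, 0.965, 0.001]
contact_force: [-7.6, 0.8, 29.1]
opening: -0.0
finger_force: 14.2
```

```bash
python3 - <<'E'
from h import *
a=viewer.snapshot("side"); b=viewer.snapshot("top"); o=[]
p=cur()[0]; print(p)
for s,(x,y,w,h) in((a,(270,245,50,50)),(b,(165,200,50,50))):
    c=s["img"][y:y+h,x:x+w].astype(float)/255; c=np.clip(255*1.3*c**.35-60,0,255).astype(np.uint8); c=cv2.resize(c,(400,400),interpolation=cv2.INTER_NEAREST)
    tr=lambda P:((proj(s,P)-[x,y]+.5)*8).astype(int)
    for z in(0,.01,.02,.03): cv2.circle(c,tuple(map(int,tr(p+[0,0,z])[0])),2,(0,0,255),-1)
    a_=QA[2]-.1; X=np.array([np.cos(a_),np.sin(a_),0]); Y=np.array([-X[1],X[0],0]); C=np.array([.492,.0545,0])
    for z,col in((.132,(0,200,0)),(.1,(200,0,200))):
        cv2.polylines(c,[tr([C+i*.019*X+j*.0055*Y+[0,0,z] for i,j in((1,1),(1,-1),(-1,-1),(-1,1))])],True,col,1)
    o.append(c)
cv2.imwrite("pics/c6.png",np.hstack(o))
E
```

```text
[0.49261603 0.05441862 0.09905968]
```

View pics/c6.png

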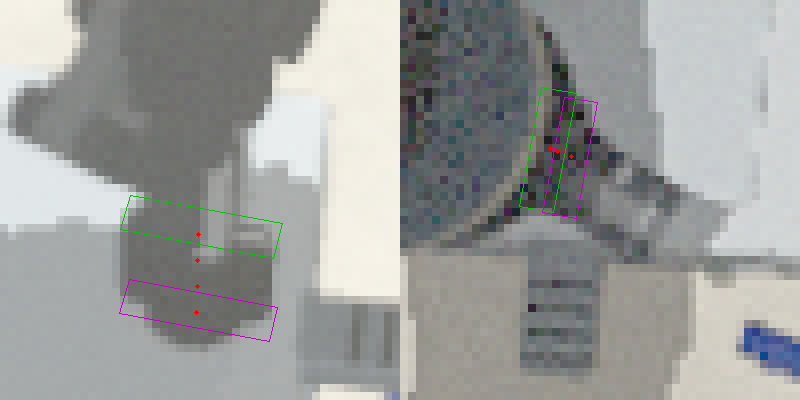

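The wing is where I modelled it, and the shut tips are resting on its top (side-crop rows 235-255). So actual tip height is about 32 mm above the reported z. I'll open, turn back and go down carefully.

Emit:
arm_command(moves=[[[0, 0, 0, 0, 0, -6, 1], [0, 0, -7, 0, 0, 0, 0.5], [0, 0, -7, 0, 0, 0, 0.5], [0, 0, -7, 0, 0, 0, 0.5], [0, 0, 0, 0, 0, 4, 0.5], [0, 0, 0, 0, 0, 3, 0.5], [0, 0, 0, 0, 0, 2, 0.5], [0, 0, 0, 0, 0, 0, 0.5]]])

```text
clock: 10.15
tool_pos: [0.4921, 0.0544, 0.094]
tool_rot: [-0.0, 0.082, 0.997, -0.0]
contact_force: [0.3, -0.4, -1.0]
opening: 0.498
finger_force: 0.0
```

Emit:
arm_command(moves=[[[0, 0, 0, 0, 0, 3, 0.5], [0, 0, 0, 0, 0, 2, 0.5], [0, 0, 0, 0, 0, 0, 0.5]]])

```text
clock: 10.52
tool_pos: [0.4921, 0.0543, 0.089]
tool_rot: [-0.0, 0.082, 0.997, -0.0]
contact_force: [-0.6, 0.6, -0.5]
opening: 0.502
finger_force: 0.0
```

Emit:
arm_command(moves=[[[0, 0, 0, 0, 0, 3, 0.5], [0, 0, 0, 0, 0, 3, 0.5], [0, 0, 0, 0, 0, 3, 0.5], [0, 0, 0, 0, 0, 0, 0.5], [0, 0, 0, 0, 0, 0, 1], [0, 0, 0, 0, 0, 0, 1], [0, 0, 0, 0, 0, 0, 1], [0, 0, 0, 0, 0, 0, 1]]])

```text
clock: 11.52
tool_pos: [0.4923, 0.0541, 0.0804]
tool_rot: [0.0, 0.082, 0.997, -0.0]
contact_force: [-1.4, -1.0, 6.2]
opening: 0.109
finger_force: 60.3
```

Gripped. Turning the latch clockwise.

Emit:
arm_command(moves=[[[0, 0, 9, 0, 0, 0, 1], [0, 0, 9, 0, 0, 0, 1], [0, 0, 9, 0, 0, 0, 1], [0, 0, 9, 0, 0, 0, 1], [0, 0, 9, 0, 0, 0, 1], [0, 0, 9, 0, 0, 0, 1], [0, 0, 9, 0, 0, 0, 1], [0, 0, 9, 0, 0, 0, 1], [0, 0, 7, 0, 0, 0, 1], [0, 0, 0, 0, 0, 0, 1], [0, 0, 0, 0, 0, 0, 1]]])

```text
clock: 12.9
tool_pos: [0.4919, 0.0538, 0.0804]
tool_rot: [0.0, 0.697, 0.717, -0.0]
contact_force: [-2.6, -3.1, 7.2]
opening: 0.114
finger_force: 60.8
```

```bash
python3 - <<'E'
from h import *
p,q,s=cur(); print(p,q.as_matrix()[:,1],s["contact_force"],s["wrist_torque"],s["finger_force"],s["opening"],s["joint_positions"])
E
```

```text
[0.49189828 0.0537755  0.08039093] [ 9.99634794e-01  2.70216551e-02 -3.31260246e-04] [-2.57411432 -3.06899179  7.22270529] [-0.55697691  0.55357435 -0.00951993] 60.839189887046814 0.11351723265297349 [-0.53987096  0.51673973  0.49419052  2.06211119 -0.39451961  0.65417073
  0.2444249 ]
```

Latch at about 1.47 rad. I'll release and rise.

Emit:
arm_command(moves=[[[0, 0, 0, 0, 0, 0, 0.5], [0, 0, 0, 0, 0, 0, 0.5], [0, 0, 0, 0, 0, 0, 0.5], [0, 0, 0, 0, 0, -20, 0.5], [0, 0, -8, 0, 0, -25, 0.5], [0, 0, 0, 0, 0, 0, 0.5]]])

```text
clock: 13.65
tool_pos: [0.4933, 0.0544, 0.1265]
tool_rot: [0.001, 0.645, 0.764, 0.001]
contact_force: [0.6, 0.3, -0.5]
opening: 0.497
finger_force: 0.0
```

```bash
python3 - <<'E'
from h import *
a=viewer.snapshot("side")
for t in("lid_tab","latch_grip"):
    for d in viewer.place_of(a,t)[:2]: print(t,px(d["location"]),d["confidence"],onz(a,px(d["location"]),.095 if t=="lid_tab" else .123))
g=WA([-.104,0,0]); print(g)
need([g[0],g[1],.12],Rt(85.7),9)
E
```

```text
lid_tab [326.816 288.288] 0.63 [0.42703235 0.05901698 0.095     ]
latch_grip [293.384 278.292] 0.7 [0.49413441 0.06078542 0.123     ]
[0.43779236 0.05729269 0.        ]
at [0.4918 0.0545 0.1246] F [-0.5  0.1 -0.4] open 0.503 j7 0.3 t 13.8
[-0.0, -0.0, -8.5, 1.3, -5.9, 0.5]
[-0.0, -0.0, -8.5, 2.1, -5.6, 0.5]
[-0.0, -0.0, -8.5, 3.0, -5.2, 0.5]
[-0.0, -0.0, -8.5, 3.7, -4.7, 0.5]
[-0.0, -0.0, -8.5, 4.3, -4.1, 0.5]
[-0.0, -0.0, -8.5, 4.9, -3.5, 0.5]
[-0.0, -0.0, -8.5, 5.4, -2.7, 0.5]
[-0.0, -0.0, -8.5, 5.7, -1.9, 0.5]
[-0.0, -0.0, -8.5, 5.9, -1.0, 0.5]
```

Emit:
arm_command(moves=[[[0, 0, -8.5, 1.3, -5.9, 0, 0.4], [0, 0, -8.5, 2.1, -5.6, 0, 0.4], [0, 0, -8.5, 3, -5.2, 0, 0.4], [0, 0, -8.5, 3.7, -4.7, 0, 0.4], [0, 0, -8.5, 4.3, -4.1, 0, 0.4], [0, 0, -8.5, 4.9, -3.5, 0, 0.4], [0, 0, -8.5, 5.4, -2.7, 0, 0.4], [0, 0, -8.5, 5.7, -1.9, 0, 0.4], [0, 0, -8.5, 5.9, -1, 0, 0.4], [0, 0, 0, 0, 0, 0, 0.4], [0, 0, 0, 0, 0, 0, 0.4]]])

```text
clock: 15.18
tool_pos: [0.4383, 0.0569, 0.1248]
tool_rot: [-0.0, 0.036, 0.999, -0.0]
contact_force: [-0.2, -0.3, -0.5]
opening: 0.601
finger_force: 0.0
```

```bash
python3 - <<'E'
from h import *
need([.4378,.058,.053],Rt(85.7),5)
print(readout.get_state()["joint_positions"])
E
```

```text
at [0.4383 0.0569 0.1248] F [-0.2 -0.3 -0.5] open 0.601 j7 1.34 t 15.175
[-0.0, -0.0, 0.0, 0.1, 0.2, 14.4]
[-0.0, -0.0, 0.0, 0.1, 0.2, 14.4]
[-0.0, -0.0, 0.0, 0.1, 0.2, 14.4]
[-0.0, -0.0, 0.0, 0.1, 0.2, 14.4]
[-0.0, -0.0, 0.0, 0.1, 0.2, 14.4]
[-0.33058834  0.33666705  0.12645243  2.12646659 -0.06620591  0.68259483
  1.33864675]
```

Emit:
arm_command(moves=[[[0, 0, 0, 0, 0.3, 14.5, 0.4], [0, 0, 0, 0, 0.3, 14.5, 0.4], [0, 0, 0, 0, 0.2, 14.5, 0.4], [0, 0, 0, 0, 0.2, 14.5, 0.4], [0, 0, 0, 0, 0, 14, 0.4], [0, 0, 0, 0, 0, 0, 0.4], [0, 0, 0, 0, 0, 0, 1], [0, 0, 0, 0, 0, 0, 1], [0, 0, 0, 0, 0, 0, 1], [0, 0, 0, 0, 0, 0, 1]]])

```text
clock: 16.42
tool_pos: [0.4388, 0.0582, 0.0538]
tool_rot: [0.001, 0.034, 0.999, 0.0]
contact_force: [-1.5, 1.1, 7.2]
opening: 0.261
finger_force: 59.0
```

Emit:
arm_command(moves=[[[0, 0, 0, -1.5, 0, -21.8, 1], [0, 0, 0, -4.7, 0, -21.4, 1], [0, 0, 0, -7.5, 0, -20.6, 1], [0, 0, 0, -10.4, 0, -19.3, 1], [0, 0, 0, 0, 0, 0, 1]]])

```text
clock: 17.05
tool_pos: [0.4653, 0.0562, 0.1377]
tool_rot: [0.003, 0.035, 0.999, 0.0]
contact_force: [8.5, 0.3, -8.4]
opening: 0.264
finger_force: 59.8
```

Emit:
arm_command(moves=[[[0, 0, 0, -13, 0, -17.6, 1], [0, 0, 0, -15.4, 0, -15.6, 1], [0, 0, 0, -17.4, 0, -13.2, 1], [0, 0, 0, -19.1, 0, -10.7, 1], [0, 0, 0, 0, 0, 0, 1]]])

```text
clock: 17.68
tool_pos: [0.5275, 0.0515, 0.1931]
tool_rot: [-0.0, 0.035, 0.999, -0.0]
contact_force: [0.8, 0.2, -10.0]
opening: 0.258
finger_force: 59.1
```

Emit:
arm_command(moves=[[[0, 0, 0, -20.4, 0, -7.9, 1], [0, 0, 0, -21.4, 0, -5, 1], [0, 0, 0, -21.8, 0, -1.9, 1], [0, 0, 0, -21.8, 0, 1.2, 1], [0, 0, 0, -6, 0, 1, 1], [0, 0, 0, 0, 0, 0, 1]]])

```text
clock: 18.42
tool_pos: [0.6177, 0.0455, 0.2057]
tool_rot: [-0.0, 0.034, 0.999, -0.0]
contact_force: [-0.1, 0.4, -0.0]
opening: -0.001
finger_force: 0.1
```

```bash
python3 - <<'E'
from h import *
np.set_printoptions(precision=3,suppress=True)
ss={n:viewer.snapshot(n) for n in("side","top")}
for t in("lid","lid_tab","latch_grip"):
    for n,s in ss.items():
        for d in (viewer.regions_of(s,t)[:1] if t=="lid" else viewer.place_of(s,t)[:2]): print(t,n,px(d["location"]),d["confidence"],d["region"].sum() if "region" in d else "")
for th in(0,1.4,1.6,1.8,1.95):
    f=lambda u,v:WA([.052-u*np.cos(th)+v*np.sin(th),0,.095+u*np.sin(th)+v*np.cos(th)])
    print(th,*[ (proj(s,f(.158,0))[0],proj(s,f(.102,.028))[0],proj(s,f(.065,0))[0]) for s in ss.values()])
E
```

```text
lid side [237.384 249.9  ] 0.78 1863
lid top [183.176 172.998] 0.81 1054
lid_tab side [236.88  223.188] 0.57 
lid_tab top [176.512 164.514] 0.72 
latch_grip side [223.496 244.608] 0.71 
latch_grip top [188.104 178.584] 0.73 
latch_grip top [180.992 161.49 ] 0.5 
0 (array([322.394, 287.443]), array([294.8  , 275.356]), array([276.227, 282.442])) (array([184.85 , 240.945]), array([184.284, 218.647]), array([187.881, 205.433]))
1.4 (array([254.756, 224.657]), array([236.245, 242.272]), array([248.427, 258.261])) (array([174.484, 181.078]), array([181.068, 169.296]), array([184.17 , 181.008]))
1.6 (array([237.452, 222.103]), array([225.613, 242.725]), array([241.818, 257.258])) (array([175.464, 167.176]), array([182.21 , 161.152]), array([184.534, 175.799]))
1.8 (array([220.623, 222.117]), array([215.938, 244.713]), array([235.346, 257.167])) (array([177.104, 154.028]), array([183.671, 153.997]), array([185.126, 170.824]))
1.95 (array([208.859, 223.787]), array([209.575, 247.135]), array([230.757, 257.696])) (array([178.704, 145.118]), array([184.925, 149.481]), array([185.702, 167.388]))
```

The lid is at about 1.62 rad, with the shut fingers apparently just behind the tab and stopping it from falling back. I'll lift the fingers clear.

Emit:
arm_command(moves=[[[0, 0, 0, 0, 0, -20, 1], [0, 0, 0, 0, 0, -25, 1], [0, 0, 0, 0, 0, 0, 1]]])

```text
clock: 19.2
tool_pos: [0.6193, 0.0456, 0.2529]
tool_rot: [0.002, 0.034, 0.999, 0.0]
contact_force: [0.1, 0.8, -1.0]
opening: -0.001
finger_force: 0.0
```

```bash
cat > lid.py <<'E'
from h import *
np.set_printoptions(precision=3,suppress=True)
ss={n:viewer.snapshot(n) for n in("side","top")}
for n,s in ss.items():
    ths=np.linspace(0,2,201); pj=np.array([proj(s,[WA([.052-.158*np.cos(t),0,.095+.158*np.sin(t)]),WA([.052-.102*np.cos(t)+.028*np.sin(t),0,.095+.102*np.sin(t)+.028*np.cos(t)])]) for t in ths])
    for i,t in enumerate(("lid_tab","latch_grip")):
        for d in viewer.place_of(s,t)[:2]:
            e=np.hypot(*(pj[:,i]-px(d["location"])).T); print(n,t,px(d["location"]),round(d["confidence"],2),"theta",ths[e.argmin()],"err",e.min())
print(cur()[0],cur()[2]["contact_force"],cur()[2]["clock"])
E
python3 lid.py
```

```text
side lid_tab [228.312 223.818] 0.97 theta 1.71 err 2.0390554659005033
side lid_tab [219.016 242.088] 0.23 theta 1.85 err 19.717154606956907
side latch_grip [217.672 246.414] 0.77 theta 1.77 err 2.1236668444479534
top latch_grip [184.912 155.61 ] 0.67 theta 1.76 err 1.5797535581255813
top latch_grip [342.384 216.216] 0.56 theta 0.0 err 158.11891225152993
[0.618 0.046 0.25 ] [-0.417 -0.457  0.319] 19.5
```

Emit:
arm_command(moves=[[[0, 0, 0, 20, 0, 0, 0.6], [0, 0, 0, 30, 0, 0, 0.6], [0, 0, 0, 30, 0, 0, 0.6], [0, 0, 0, 0, 0, 0, 0.6]]])

```text
clock: 20.0
tool_pos: [0.5368, 0.0512, 0.251]
tool_rot: [-0.0, 0.034, 0.999, 0.0]
contact_force: [0.6, -0.0, 0.7]
opening: 0.399
finger_force: 0.0
```

```bash
python3 lid.py; cat > grn.py <<'E'
from h import *
def look(im,s,n,lo,hi,z,roi,k=4):
    x,y,w,h=roi; c=cv2.resize(im[y:y+h,x:x+w],None,fx=k,fy=k,interpolation=cv2.INTER_CUBIC); hs=cv2.cvtColor(c,cv2.COLOR_BGR2HSV)
    m=cv2.inRange(hs,(lo,90,40),(hi,255,255)); m=cv2.morphologyEx(m,cv2.MORPH_CLOSE,np.ones((13,13))); m=cv2.morphologyEx(m,cv2.MORPH_OPEN,np.ones((5,5)))
    cs=cv2.findContours(m,cv2.RETR_EXTERNAL,cv2.CHAIN_APPROX_NONE)[0]; cc=max(cs,key=cv2.contourArea)[:,0].astype(float)
    W=np.array([onz(s,(p+.5)/k-.5+[x,y],z)[:2] for p in cc]); r=cv2.minAreaRect((W*1000).astype(np.float32)); return r
E
python3 - <<'E'
from grn import *
s=viewer.snapshot("top"); im=cv2.imread("pics/top0.png")
for nm,lo,hi in(("green",50,90),("yellow",18,34),("violet",125,155)): print(nm,look(im,s,0,lo,hi,.068,(310,190,60,50)))
sd=viewer.snapshot("side"); im=cv2.imread("pics/side0.png"); print("side g",look(im,sd,0,50,90,.068,(270,150,50,60)))
for d in viewer.place_of(s,"cassette_green")[:2]: print(px(d["location"]),onz(s,px(d["location"]),.006),d["confidence"])
for d in viewer.place_of(sd,"cassette_green")[:3]: print(px(d["location"]),onz(sd,px(d["location"]),.006),d["confidence"])
E
```

```text
side lid_tab [208.992 224.616] 0.96 theta 1.95 err 0.8395133866942001
side latch_grip [210.896 249.816] 0.64 theta 1.95 err 2.988565679057857
top lid_tab [177.296 142.296] 0.6 theta 1.99 err 1.9803569143137658
top latch_grip [186.088 149.016] 0.67 theta 1.98 err 0.9610849697638877
[0.539 0.051 0.251] [ 0.474 -0.555  0.179] 20.3
green ((503.42144775390625, -322.1210021972656), (31.513980865478516, 63.32282257080078), 87.65687561035156)
yellow ((502.72686767578125, -355.1080322265625), (34.10982131958008, 64.0092544555664), 87.06246185302734)
violet ((500.6865234375, -389.12506103515625), (30.391372680664062, 61.80413818359375), 88.38111877441406)
side g ((506.06854248046875, -312.0284118652344), (43.890438079833984, 61.73552703857422), 87.70730590820312)
[327.88  213.108] [ 0.51211651 -0.32707163  0.006     ] 0.74
[382.312 209.706] [ 0.52001789 -0.4823379   0.006     ] 0.67
[322.504 167.706] [ 0.42399159 -0.46806324  0.006     ] 0.72
[289.184 162.498] [ 0.52572968 -0.48860254  0.006     ] 0.66
[293.384 194.796] [ 0.50691713 -0.33463669  0.006     ] 0.58
```

The lid rests open at 1.95 rad. Next is the green cassette at about (0.5035, -0.323), yaw -2.3°.

```bash
python3 - <<'E'
from h import *
need([.5035,-.323,.15],Rt(-2.3),12)
E
```

```text
at [0.5387 0.051  0.2508] F [-0.1  1.2 -0. ] open 0.398 j7 1.38 t 20.5
[-0.0, -0.0, 7.4, 0.8, -31.3, 8.4]
[-0.0, -0.0, 7.4, -3.2, -31.1, 8.4]
[-0.0, -0.0, 7.4, -7.2, -30.5, 8.4]
[-0.0, -0.0, 7.4, -11.0, -29.3, 8.4]
[-0.0, -0.0, 7.4, -14.7, -27.6, 8.4]
[-0.0, -0.0, 7.4, -18.1, -25.5, 8.4]
[-0.0, -0.0, 7.4, -21.2, -23.0, 8.4]
[-0.0, -0.0, 7.4, -24.0, -20.1, 8.4]
[-0.0, -0.0, 7.4, -26.4, -16.8, 8.4]
[-0.0, -0.0, 7.4, -28.3, -13.3, 8.4]
[-0.0, -0.0, 7.4, -29.8, -9.6, 8.4]
[-0.0, -0.0, 7.4, -30.8, -5.7, 8.4]
```

Emit:
arm_command(moves=[[[0, 0, 7.4, 0.8, -31.3, 8.4, 0], [0, 0, 7.4, -3.2, -31.1, 8.4, 0], [0, 0, 7.4, -7.2, -30.5, 8.4, 0], [0, 0, 7.4, -11, -29.3, 8.4, 0], [0, 0, 7.4, -14.7, -27.6, 8.4, 0], [0, 0, 7.4, -18.1, -25.5, 8.4, 0], [0, 0, 7.4, -21.2, -23, 8.4, 0], [0, 0, 7.4, -24, -20.1, 8.4, 0], [0, 0, 7.4, -26.4, -16.8, 8.4, 0], [0, 0, 7.4, -28.3, -13.3, 8.4, 0], [0, 0, 7.4, -29.8, -9.6, 8.4, 0], [0, 0, 7.4, -30.8, -5.7, 8.4, 0], [0, 0, 0, 0, 0, 0, 0], [0, 0, 0, 0, 0, 0, 0]]])

```text
clock: 22.25
tool_pos: [0.5021, -0.3221, 0.15]
tool_rot: [-0.0, 0.723, 0.691, 0.0]
contact_force: [-0.5, 0.8, -0.2]
opening: 1.003
finger_force: 0.0
```

```bash
python3 - <<'E'
from h import *
need([.5035,-.323,.05],Rt(-2.3),4)
a=viewer.snapshot("side"); b=viewer.snapshot("top"); p=cur()[0]; o=[]
for s,(x,y,w,h) in((a,(255,110,80,100)),(b,(300,180,80,100))):
    c=s["img"][y:y+h,x:x+w].astype(float)/255; c=cv2.resize((255*c**.6).astype(np.uint8),(400,500),interpolation=cv2.INTER_CUBIC)
    for z in(0,.03,.045): cv2.circle(c,tuple(((proj(s,p+[0,0,z])[0]-[x,y]+.5)*5).astype(int)),2,(0,0,255),-1)
    o.append(c)
cv2.imwrite("pics/c7.png",np.hstack(o))
E
```

```text
at [ 0.5021 -0.3221  0.15  ] F [-0.5  0.8 -0.2] open 1.003 j7 0.8 t 22.25
[-0.0, -0.0, -0.1, -0.2, 0.4, 25.0]
[-0.0, -0.0, -0.1, -0.2, 0.4, 25.0]
[-0.0, -0.0, -0.1, -0.2, 0.4, 25.0]
[-0.0, -0.0, -0.1, -0.2, 0.4, 25.0]
```

View pics/c7.png

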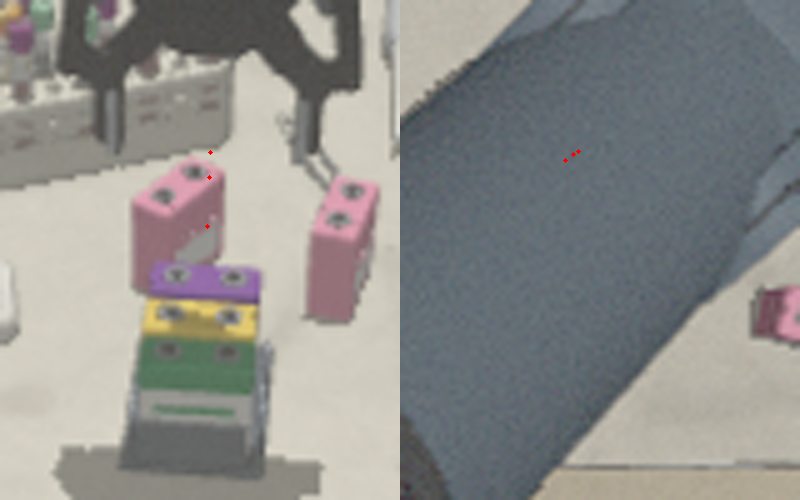

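The fingertips at crop px (115,152) and (303,163) confirm the offset of about 45 mm when open. They are centred over the rack. The green cassette is in front, at (197,360). Descending.

Emit:
arm_command(moves=[[[0, 0, 0, -0.2, 0.5, 25, 0], [0, 0, 0, -0.2, 0.5, 25, 0], [0, 0, 0, -0.2, 0.5, 25, 0], [0, 0, 0, -0.2, 0.4, 25, 0], [0, 0, 0, 0, 0, 25, 0], [0, 0, 0, 0, 0, 20, 0], [0, 0, 0, 0, 0, 10, 0], [0, 0, 0, 0, 0, 0, 0]]])

```text
clock: 23.35
tool_pos: [0.5039, -0.323, -0.0049]
tool_rot: [-0.0, 0.723, 0.69, 0.0]
contact_force: [-0.7, 0.0, 0.3]
opening: 1.0
finger_force: 0.0
```

Emit:
arm_command(moves=[[[0, 0, 0, 0, 0, 6, 0], [0, 0, 0, 0, 0, 4, 0], [0, 0, 0, 0, 0, 0, 0], [0, 0, 0, 0, 0, 0, 1], [0, 0, 0, 0, 0, 0, 1], [0, 0, 0, 0, 0, 0, 1], [0, 0, 0, 0, 0, 0, 1]]])

```text
clock: 24.22
tool_pos: [0.504, -0.3238, -0.0144]
tool_rot: [0.0, 0.724, 0.69, 0.0]
contact_force: [-0.1, 0.8, 5.9]
opening: 0.723
finger_force: 65.2
```

Emit:
arm_command(moves=[[[0, 0, 0, 0, 0, -4, 1], [0, 0, 0, 0, 0, -10, 1], [0, 0, 0, 0, 0, -20, 1], [0, 0, 0, 0, 0, -25, 1], [0, 0, 0, 0, 0, -25, 1], [0, 0, 0, 0, 0, 0, 1]]])

```text
clock: 24.98
tool_pos: [0.5048, -0.3243, 0.0713]
tool_rot: [0.002, 0.724, 0.69, 0.0]
contact_force: [0.6, -0.4, -1.6]
opening: 0.718
finger_force: 65.2
```

```bash
python3 - <<'E'
from h import *
need([.48,-.12,.066],Rt(-4.3),8)
s=viewer.snapshot("side")
for t in("cassette_green","cassette_yellow","cassette_violet"):print(t,[(px(d["location"]),d["confidence"]) for d in viewer.place_of(s,t)[:3]])
print(proj(s,cur()[0]+[0,0,.0204]))
E
```

```text
at [ 0.5048 -0.3243  0.0713] F [ 0.6 -0.4 -1.6] open 0.718 j7 0.86 t 24.975
[0.0, 0.0, 0.2, 25.4, -4.3, 0.6]
[0.0, 0.0, 0.2, 25.3, -4.4, 0.6]
[0.0, 0.0, 0.2, 25.3, -4.5, 0.6]
[0.0, 0.0, 0.2, 25.3, -4.6, 0.6]
[0.0, 0.0, 0.2, 25.3, -4.7, 0.6]
[0.0, 0.0, 0.2, 25.3, -4.7, 0.6]
[0.0, 0.0, 0.2, 25.3, -4.8, 0.6]
[0.0, 0.0, 0.2, 25.3, -4.9, 0.7]
cassette_green [(array([322.672, 169.512]), 0.77), (array([289.016, 161.196]), 0.48)]
cassette_yellow [(array([294.392, 188.79 ]), 0.68)]
cassette_violet [(array([296.576, 173.586]), 0.48)]
[[295.2088626  173.71041782]]
```

Emit:
arm_command(moves=[[[0, 0, 0.2, 25, -4.5, 0.6, 1], [0, 0, 0.2, 25, -4.5, 0.6, 1], [0, 0, 0.2, 25, -4.5, 0.6, 1], [0, 0, 0.2, 25, -4.5, 0.6, 1], [0, 0, 0.2, 25, -4.5, 0.6, 1], [0, 0, 0.2, 25, -4.5, 0.6, 1], [0, 0, 0.2, 25, -4.5, 0.6, 1], [0, 0, 0.2, 25, -4.5, 0.6, 1], [0, 0, 0, 0, 0, 0, 1], [0, 0, 0, 0, 0, 20, 1], [0, 0, 0, 0, 0, 20, 1], [0, 0, 0, 0, 0, 20, 1], [0, 0, 0, 0, 0, 12, 1], [0, 0, 0, 0, 0, 6, 1], [0, 0, 0, 0, 0, 3, 1], [0, 0, 0, 0, 0, 0, 1]]])

```text
clock: 27.18
tool_pos: [0.48, -0.1219, -0.0164]
tool_rot: [0.0, 0.733, 0.68, 0.0]
contact_force: [0.8, 0.2, -1.2]
opening: 0.717
finger_force: 65.3
```

Feeling for the worktop.

Emit:
arm_command(moves=[[[0, 0, 0, 0, 0, 2, 1], [0, 0, 0, 0, 0, 1, 1], [0, 0, 0, 0, 0, 0, 1]]])

```text
clock: 27.55
tool_pos: [0.4799, -0.1217, -0.0195]
tool_rot: [0.0, 0.733, 0.68, 0.0]
contact_force: [-0.1, 0.5, -1.0]
opening: 0.719
finger_force: 65.3
```

Emit:
arm_command(moves=[[[0, 0, 0, 0, 0, 1, 1], [0, 0, 0, 0, 0, 0.7, 1], [0, 0, 0, 0, 0, 0, 1]]])

```text
clock: 27.92
tool_pos: [0.4799, -0.1217, -0.0205]
tool_rot: [0.0, 0.733, 0.68, 0.0]
contact_force: [-1.6, 1.8, 14.0]
opening: 0.72
finger_force: 66.8
```

Emit:
arm_command(moves=[[[0, 0, 0, 0, 0, 0, 0], [0, 0, 0, 0, 0, 0, 0], [0, 0, 0, 0, 0, 0, 0], [0, 0, 0, 0, 0, -15, 0], [0, 0, 0, 0, 0, -20, 0], [0, 0, 0, 0, 0, -20, 0], [0, 0, 0, 0, 0, -15, 0], [0, 0, 0, 0, 0, 0, 0]]])

```text
clock: 28.92
tool_pos: [0.4805, -0.1218, 0.0499]
tool_rot: [0.001, 0.733, 0.68, 0.001]
contact_force: [0.3, -0.1, -0.6]
opening: 0.998
finger_force: 0.0
```

```bash
python3 - <<'E'
from grn import *
need([.48,-.1217,.05],Rt(85.7),9)
s=viewer.snapshot("side")
print(look(s["img"],s,0,50,90,.062,(260,190,70,80)))
for d in viewer.place_of(s,"cassette_green")[:3]: print(px(d["location"]),onz(s,px(d["location"]),0),d["confidence"])
E
```

```text
at [ 0.4805 -0.1218  0.0499] F [ 0.3 -0.1 -0.6] open 0.998 j7 0.6 t 28.925
[0.0, 0.0, -10.0, 0.0, -0.1, -0.0]
[0.0, 0.0, -10.0, 0.0, -0.1, -0.0]
[0.0, 0.0, -10.0, 0.0, -0.1, -0.0]
[0.0, 0.0, -10.0, 0.0, -0.0, -0.0]
[0.0, 0.0, -10.0, 0.0, -0.0, -0.0]
[0.0, 0.0, -10.0, 0.0, -0.0, -0.0]
[0.0, 0.0, -10.0, 0.1, -0.0, -0.0]
[0.0, 0.0, -10.0, 0.1, -0.0, -0.0]
[0.0, 0.0, -10.0, 0.1, -0.0, -0.0]
((480.91436767578125, -110.58747863769531), (36.7151985168457, 58.98554229736328), 85.63088989257812)
[300.608 251.412] [ 0.48103871 -0.12601446  0.        ] 0.75
[322.896 168.42 ] [ 0.42236804 -0.47269883  0.        ] 0.5
[288.4  157.71] [ 0.52964902 -0.52248006  0.        ] 0.43
```

Emit:
arm_command(moves=[[[0, 0, -10, 0, 0, 0, 0.2], [0, 0, -10, 0, 0, 0, 0.2], [0, 0, -10, 0, 0, 0, 0.2], [0, 0, -10, 0, 0, 0, 0.2], [0, 0, -10, 0, 0, 0, 0.2], [0, 0, -10, 0, 0, 0, 0.2], [0, 0, -10, 0, 0, 0, 0.2], [0, 0, -10, 0.2, 0, 0, 0.2], [0, 0, -10, 0.3, 0, 0, 0.2], [0, 0, 0, 0, 0, 0, 0.2], [0, 0, 0, 0, 0, 0, 0.2]]])

```text
clock: 30.4
tool_pos: [0.479, -0.1216, 0.0483]
tool_rot: [-0.0, 0.04, 0.999, 0.0]
contact_force: [0.2, -0.5, 0.9]
opening: 0.799
finger_force: 0.0
```

```bash
python3 - <<'E'
from grn import *
need([.480,-.1217,-.007],Rt(85.7),4)
E
```

```text
at [ 0.479  -0.1216  0.0483] F [ 0.2 -0.5  0.9] open 0.799 j7 1.69 t 30.4
[0.0, -0.0, -0.1, -0.3, -0.0, 13.8]
[0.0, -0.0, -0.1, -0.3, -0.0, 13.8]
[0.0, -0.0, -0.1, -0.2, -0.0, 13.8]
[0.0, -0.0, -0.1, -0.2, -0.0, 13.8]
```

Emit:
arm_command(moves=[[[0, 0, -0.1, -0.3, 0, 14, 0.2], [0, 0, -0.1, -0.3, 0, 14, 0.2], [0, 0, -0.1, -0.2, 0, 14, 0.2], [0, 0, -0.1, -0.2, 0, 13, 0.2], [0, 0, 0, 0, 0, 0, 0.2], [0, 0, 0, 0, 0, 0, 0.2], [0, 0, 0, 0, 0, 0, 1], [0, 0, 0, 0, 0, 0, 1], [0, 0, 0, 0, 0, 0, 1], [0, 0, 0, 0, 0, 0, 1]]])

```text
clock: 31.65
tool_pos: [0.4806, -0.1217, -0.0058]
tool_rot: [0.0, 0.034, 0.999, -0.0]
contact_force: [-0.5, -0.1, 6.2]
opening: 0.319
finger_force: 59.2
```

Emit:
arm_command(moves=[[[0, 0, 0, 0, 0, -5, 1], [0, 0, 0, 0, 0, -15, 1], [0, 0, 0, 0, 0, -25, 1], [0, 0, 0, 0, 0, -30, 1], [0, 0, 0, 0, 0, -30, 1], [0, 0, 0, 0, 0, -30, 1], [0, 0, 0, 0, 0, 0, 1]]])

```text
clock: 32.52
tool_pos: [0.4816, -0.122, 0.1314]
tool_rot: [0.002, 0.034, 0.999, -0.0]
contact_force: [0.1, 0.1, -1.7]
opening: 0.321
finger_force: 59.0
```

```bash
python3 - <<'E'
from h import *
for n in("top","side"):
    s=viewer.snapshot(n)
    for d in viewer.place_of(s,"bay_floor")[:2]: print(n,px(d["location"]),onz(s,px(d["location"]),.016),d["confidence"], proj(s,[.5418,.0504,.016]))
    for d in viewer.place_of(s,"analyser")[:1]: print(n,onz(s,px(d["location"]),0),d["confidence"])
    for d in viewer.place_of(s,"lid_hinge")[:1]: print(n,onz(s,px(d["location"]),.095),d["confidence"])
need([.5424,.0504,.130],Rt(85.7),8)
E
```

```text
top [192.584 202.902] [0.54448831 0.05437189 0.016     ] 0.56 [[193.99185852 203.83567294]]
top [0.540276   0.04930986 0.        ] 0.64
top [0.59941775 0.04982728 0.095     ] 0.67
side [268.576 303.786] [0.54567069 0.04548657 0.016     ] 0.64 [[270.19896518 305.77653494]]
side [242.928 283.5  ] [ 0.6073244  -0.00574289  0.016     ] 0.42 [[270.19896518 305.77653494]]
side [0.55091759 0.04974768 0.        ] 0.76
side [0.59401319 0.06356199 0.095     ] 0.89
at [ 0.4799 -0.1216  0.128 ] F [-0.1  0.9 -0.5] open 0.315 j7 1.69 t 32.925
[0.0, -0.0, 0.0, -6.3, 22.0, -0.3]
[0.0, -0.0, 0.0, -6.3, 22.0, -0.3]
[0.0, -0.0, 0.0, -6.3, 22.0, -0.3]
[0.0, -0.0, 0.0, -6.3, 22.0, -0.3]
[0.0, -0.0, 0.0, -6.3, 22.0, -0.3]
[0.0, -0.0, 0.0, -6.2, 22.0, -0.2]
[0.0, -0.0, 0.0, -6.2, 22.0, -0.2]
[0.0, -0.0, 0.0, -6.2, 22.0, -0.2]
```

Emit:
arm_command(moves=[[[0, 0, 0, -6.3, 22, 0, 1], [0, 0, 0, -6.3, 22, 0, 1], [0, 0, 0, -6.3, 22, 0, 1], [0, 0, 0, -6.3, 22, 0, 1], [0, 0, 0, -6.3, 22, 0, 1], [0, 0, 0, -6.3, 22, 0, 1], [0, 0, 0, -6.3, 22, 0, 1], [0, 0, 0, -6.3, 22, 0, 1], [0, 0, 0, 0, 0, 0, 1], [0, 0, 0, 0, 0, 0, 1], [0, 0, 0, 0, 0, 0, 1]]])

```text
clock: 34.3
tool_pos: [0.5424, 0.0494, 0.1287]
tool_rot: [-0.0, 0.035, 0.999, -0.0]
contact_force: [0.4, 0.0, -0.7]
opening: 0.318
finger_force: 59.2
```

```bash
python3 - <<'E'
from h import *
need([.5431,.0504,.075],Rt(85.7),4)
E
```

```text
at [0.5424 0.0494 0.1287] F [ 0.4  0.  -0.7] open 0.318 j7 1.36 t 34.3
[-0.0, -0.0, 0.1, -0.2, 0.3, 13.4]
[-0.0, -0.0, 0.1, -0.2, 0.3, 13.4]
[-0.0, -0.0, 0.1, -0.2, 0.3, 13.4]
[-0.0, -0.0, 0.1, -0.2, 0.3, 13.4]
```

Emit:
arm_command(moves=[[[0, 0, 0, -0.2, 0.3, 14, 1], [0, 0, 0, -0.2, 0.3, 14, 1], [0, 0, 0, -0.2, 0.2, 14, 1], [0, 0, 0, -0.1, 0.2, 12, 1], [0, 0, 0, 0, 0, 6, 1], [0, 0, 0, 0, 0, 6, 1], [0, 0, 0, 0, 0, 0, 1]]])

```text
clock: 35.17
tool_pos: [0.5433, 0.0514, 0.0624]
tool_rot: [-0.0, 0.034, 0.999, -0.0]
contact_force: [0.7, -0.3, -0.2]
opening: 0.324
finger_force: 59.2
```

Emit:
arm_command(moves=[[[0, 0, 0, 0, 0, 5, 1], [0, 0, 0, 0, 0, 5, 1], [0, 0, 0, 0, 0, 5, 1], [0, 0, 0, 0, 0, 5, 1], [0, 0, 0, 0, 0, 5, 1], [0, 0, 0, 0, 0, 0, 1]]])

```text
clock: 35.92
tool_pos: [0.5431, 0.0514, 0.0373]
tool_rot: [-0.0, 0.034, 0.999, -0.0]
contact_force: [0.1, -0.5, -0.8]
opening: 0.321
finger_force: 59.2
```

Emit:
arm_command(moves=[[[0, 0, 0, 0, -0.8, 4, 1], [0, 0, 0, 0, 0, 4, 1], [0, 0, 0, 0, 0, 4, 1], [0, 0, 0, 0, 0, 4, 1], [0, 0, 0, 0, 0, 4, 1], [0, 0, 0, 0, 0, 0, 1]]])

```text
clock: 36.67
tool_pos: [0.5431, 0.0506, 0.0173]
tool_rot: [-0.0, 0.034, 0.999, -0.0]
contact_force: [-0.8, 0.5, -1.3]
opening: 0.318
finger_force: 59.2
```

Bottom at about 0.023, between the ribs with no contact. I'll go down to the floor.

Emit:
arm_command(moves=[[[0, 0, 0, 0, 0, 3, 1], [0, 0, 0, 0, 0, 2, 1], [0, 0, 0, 0, 0, 1, 1], [0, 0, 0, 0, 0, 0, 1]]])

```text
clock: 37.17
tool_pos: [0.5434, 0.0506, 0.0117]
tool_rot: [-0.0, 0.034, 0.999, -0.0]
contact_force: [-0.0, 1.4, -1.9]
opening: 0.319
finger_force: 59.2
```

Emit:
arm_command(moves=[[[0, 0, 0, 0, 0, 1, 1], [0, 0, 0, 0, 0, 1, 1], [0, 0, 0, 0, 0, 0, 1]]])

```text
clock: 37.55
tool_pos: [0.5435, 0.0506, 0.0102]
tool_rot: [0.0, 0.034, 0.999, 0.0]
contact_force: [-2.2, -0.0, 6.3]
opening: 0.322
finger_force: 60.0
```

On the floor (6 N at the expected height). I'll release and rise.

Emit:
arm_command(moves=[[[0, 0, 0, 0, 0, 0, 0.6], [0, 0, 0, 0, 0, 0, 0.45], [0, 0, 0, 0, 0, 0, 0.45], [0, 0, 0, 0, 0, 0, 0.45], [0, 0, 0, 0, 0, -15, 0.45], [0, 0, 0, 0, 0, -25, 0.45], [0, 0, 0, 0, 0, -30, 0.45], [0, 0, 0, 0, 0, -40, 0.45], [0, 0, 0, 0, 0, -40, 0.45], [0, 0, 0, 0, -30, 0, 0.45], [0, 0, 0, 0, -40, 0, 0.45], [0, 0, 0, 0, -40, 0, 0.45], [0, 0, 0, 0, -40, 0, 0.45], [0, 0, 0, 0, 0, 0, 0.45], [0, 0, 0, 0, 0, 0, 0.45]]])

```text
clock: 39.42
tool_pos: [0.5332, -0.0985, 0.1604]
tool_rot: [0.0, 0.034, 0.999, 0.0]
contact_force: [-0.2, 0.1, -1.2]
opening: 0.549
finger_force: 0.0
```

```bash
python3 lid.py; python3 - <<'E'
from grn import *
s=viewer.snapshot("top"); sd=viewer.snapshot("side")
print("top",look(s["img"],s,0,50,90,.078,(170,180,40,45)))
print("side",look(sd["img"],sd,0,50,90,.078,(235,260,70,50)))
for c,z in((s,"t"),(sd,"s")):
    for t in("cassette_yellow","cassette_violet"): print(z,t,[(px(d["location"]),round(d["confidence"],2)) for d in viewer.place_of(c,t)[:2]])
E
```

```text
side lid_tab [210.784 224.112] 0.74 theta 1.93 err 0.7509669325772377
side lid_tab [242.928 284.004] 0.56 theta 1.37 err 60.48860684169981
side latch_grip [208.992 246.708] 0.42 theta 1.96 err 0.6437469496098194
side latch_grip [293.888 190.008] 0.37 theta 0.8300000000000001 err 65.19535296224802
top lid_tab [178.472 145.698] 0.72 theta 1.94 err 0.11834483821153301
top lid_tab [338.688 215.502] 0.17 theta 0.0 err 155.92802429637342
[ 0.533 -0.098  0.16 ] [ 0.794  0.115 -0.238] 39.725Traceback (most recent call last):
  File "<stdin>", line 3, in <module>
  File "grn.py", line 5, in look
    cs=cv2.findContours(m,cv2.RETR_EXTERNAL,cv2.CHAIN_APPROX_NONE)[0]; cc=max(cs,key=cv2.contourArea)[:,0].astype(float)
                                                                          ~~~^^^^^^^^^^^^^^^^^^^^^^^^
ValueError: max() iterable argument is empty
```

```bash
python3 - <<'E'
from grn import *
s=viewer.snapshot("top"); sd=viewer.snapshot("side")
for c,z in((sd,"s"),(s,"t")):
    for t in("cassette_yellow","cassette_violet","cassette_green"): print(z,t,[(px(d["location"]).round(1),round(d["confidence"],2)) for d in viewer.place_of(c,t)[:4]])
    print("expect green origin/top",proj(c,[[.543,.0505,.016],[.543,.0505,.078]]))
    u=proj(c,[.543,.0505,.078])[0].astype(int); g=cv2.cvtColor(c["img"],cv2.COLOR_BGR2HSV); print(g[u[1]-2:u[1]+3:2,u[0]-8:u[0]+9:2,0].tolist(),g[u[1],u[0]-8:u[0]+9:2,1:].tolist())
    try: print(look(c["img"],c,0,45,95,.078,(u[0]-35,u[1]-25,70,50)))
    except Exception as e: print(e)
E
```

```text
s cassette_yellow [(array([294.6, 191.4]), 0.53)]
s cassette_violet [(array([292.4, 183.3]), 0.53)]
s cassette_green [(array([324.4, 168.9]), 0.77), (array([270.6, 305.1]), 0.64), (array([290.2, 159.2]), 0.47)]
expect green origin/top [[269.63434492 305.78692488]
 [269.19581021 287.4308324 ]]
[[105, 70, 70, 70, 70, 70, 70, 71, 71], [30, 75, 69, 70, 70, 70, 71, 80, 120], [0, 77, 70, 70, 70, 70, 72, 60, 30]] [[12, 43], [6, 85], [99, 108], [152, 126], [152, 126], [153, 125], [83, 120], [8, 93], [4, 68]]
((543.7009887695312, 57.66651916503906), (38.093379974365234, 62.77436065673828), 85.76469421386719)
t cassette_yellow [(array([337. , 217.1]), 0.66)]
t cassette_violet [(array([349.5, 213.5]), 0.74)]
t cassette_green [(array([382.5, 207. ]), 0.81)]
expect green origin/top [[193.95968666 203.41207861]
 [189.29460176 200.73858806]]
[[103, 101, 102, 104, 104, 101, 99, 104, 103], [102, 104, 93, 109, 104, 99, 104, 103, 104], [106, 108, 104, 93, 109, 101, 99, 102, 102]] [[55, 60], [55, 60], [47, 54], [46, 61], [63, 61], [58, 62], [61, 63], [48, 64], [59, 65]]
max() iterable argument is empty
```

```bash
python3 -c "
from cell import finish_job
print(finish_job())"
```

```text
the job is handed in; nothing more can be done
None
```

The job is handed in at about 40 s. The latch is unlocked, the lid rests open at about 1.95 rad, the green cassette stands released on the bay floor, and the yellow and violet cassettes are still in their slots. The final check was by side camera and the detector networks only, because the arm blocked the top view of the bay; no verdict came back.

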